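Hang a hair roller on its bar stand

ROBOT

A 7-joint arm with a two-finger parallel gripper is mounted at the origin on the work surface. World frame = base frame: x ahead of the robot, y to its left, z up, the work surface at z = 0. Lengths are in mm, angles in rad, forces in N, time in s.
With the tool pointing down it reaches from about 425 to 825 mm from the base axis. Payload 3.6 kg.
Tool frame: the origin (TCP) lies on the centre line of the jaws, within the pads' length; the fingertips stand 11 mm ahead of it and the grasp point (between the pads) lies 8 mm behind it; y points along the fingers, z is the direction in which the jaws open and shut, and the axes are right-handed (so a half turn about y gives the same grasp; the last joint's range is limited). The gripper opens to 93 mm and grips with 3 to 60 N. Pads are 15 mm wide; open, the fingers measure 128 mm over their backs; the gripper's body (75 mm by 188 mm) begins 65 mm behind the grasp point.
Start: joints at [1.181, 0.615, -0.013, 1.423, 0.008, 1.103, -0.04], TCP at [231.298, -607.424, 229.64] pointing down, gripper open.
Joint ranges: [-3.12, 3.12], [-0.3, 2.06], [-1.34, 1.32], [0.26, 2.42], [-1.36, 4.5], [0.01, 1.98], [-2.84, 2.84]. Speed limits (rad/s): [2.79, 2.79, 3.14, 3.14, 3.14, 3.14, 3.14].

INTERFACE

Orientations are given as a rotation vector (axis times angle).
In Python, from station import manip gives the robot as it stands.
- The arm moves only by the tool send_rows, never from a script. Its argument "increments" is a list of rows, each an object with "travel": the shift along the tool's x, y, z in m, a list of three; "delta_rot": the turn, a rotation vector about the tool's x, y, z in degrees, a list of three. A call has exactly 10 rows; each row is the pose to reach, as a shift and turn from the pose commanded when the call began, along the tool's axes at that moment; what a row does not reach only later rows make up. A row lasts 1/8 s, in which the tool goes at most 62.5 mm and 10.7 degrees, less where a joint would pass 70% of its speed; a pose out of reach is approached as far as the arm can. A call with a gripper value outside its range is refused whole. "hand" is the opening, from 0 (shut) to 1 (fully open), set as the call begins (left out, the last holds). The fingers move at their own pace and stop on an object; "squeeze" is the grip in N (left out, the last holds). Time passes only in rows, so rows that repeat a pose let the fingers close, or fill a call up. It gives the time, the measured TCP pose, the force and the opening at its end, in the units of the state.
- manip.read_state(): the state, without advancing time (a new reading comes with each control period).
- manip.capture(name): name is "scene" or "top" or "wrist"; returns (picture, depth): 400x640x3 uint8, blue, green, red; 400x640 float32, mm along the optical axis (not along the pixel's ray), 0 where there is no reading.
- manip.camera_model(name): a dict with "fx", "fy", "cx", "cy" (pixels), "R" (3x3) and "t" (3): a world point X has camera coordinates R X + t. Camera axes: x right, y down, z forward; pixel columns grow to the right and rows downward; lengths in mm; the calibration is good to about 2 mm. A picture is of the moment at which its call begins: read the wrist's pose just before it. camera_model takes no time and is no camera call; for the wrist camera it gives the pose at the moment of the call.
- manip.sign_off(): hands the job in, once; it reports no verdict.
The state is a dict: "time": time; "joint_positions": joint angles; "joint_vel": joint speeds; "joint_torque": joint torques, N m; "tool_pos": TCP position; "tcp_rot": TCP orientation; "ft_force": force on the tool from outside, world axes, zero at the start; "ft_torque": the same for the moment, N m; "opening": opening from 0.0 (shut) to 1.0 (fully open).
Only numpy, scipy, OpenCV 4.12 (cv2) and the standard library are available. Lean on these libraries where they do the work, as an engineer would, in place of code of your own. Each camera call takes 0.05 s, during which the arm holds its last target. There are 200 camera calls.

TASK

Put the pink hair roller away on its stand: take the empty bar off the two forks by its wooden handle, thread it right through the roller where it lies, lift the roller on the bar and lay the bar back in both forks with the roller hanging between them. Keep the fingers off the roller itself, lower the bar into the forks rather than dropping it, let go, and leave everything else on the vanity where it stands.

Things in the scene. Friction and masses are not known exactly. Their poses are not given: they have to be found in the camera images.
- stand: Fixed white wooden stand: base 90 x 150 x 12 mm, two uprights ending in V forks. Origin: centre of the underside; y axis from fork to fork. Fork middles at y = -50 and +50 mm, each 12 mm thick along y (gap 88 mm). Each V is 34 mm wide at its mouth; prongs end 101 mm up. Seated, the bar's axis lies along y at x = 0, z = 80 mm, its origin over the stand's (14 mm either way along y still fits).
- bar: Lift-off bar, 207 mm long, 100 g, lying level in both forks at the start, handle at the stand's -y end. Origin on its axis, midway between the parts that lie in the forks; y axis along the bar, handle to tip. Brass rod 10 mm in diameter from y = -70 to the round tip at y = +77 mm; dark wooden handle from y = -70 to -130 mm, 16 mm wide (x), 18 mm high (z), centred on the axis.
- bar_grip (a point): Middle of the bar's wooden handle, on the axis, 100 mm from the bar's origin towards the handle end (44 mm clear of the nearer fork's outer face): the place to grip, across its 16 mm width. Axes as the bar.
- bar_tip (a point): Free tip of the brass rod, on its axis. Axes as the bar.
- pink_roller: Pink hollow hair roller (jumbo self-grip curler), a tube 54 mm outside diameter, 60 mm long, 42 mm clear bore, about 30 g, lying on its side on the table. Origin at its centre (27 mm above the table); its y axis runs along the bore. At the start its y axis is within about 20 degrees of the world y axis. Hung on the bar, its centre is about 16 mm below the bar's axis.
- mint_roller: Mint green hair roller of the same size, also lying on the table; it stays there. Origin at its centre, y axis along its bore.
- cream_jar: Small green glass jar with a white lid, 60 mm in diameter, 52 mm high. Origin: centre of its underside.
- mist_bottle: Frosted mist bottle with its cap on, 45 mm in diameter, 152 mm high. Origin: centre of its underside.
- nippers: Steel nail nippers lying flat, 110 mm long, 10 mm high. Origin about the middle, on the table; x axis towards the jaws.
- bunny: White ceramic bunny figurine with rings on its ears, 72 mm wide, 129 mm high. Origin: centre of its underside.
There are look-alikes about, which are no part of the job. There is more than one size of the pink_roller; the one meant has the size given above. Of the things like the bar, leave any that is purple; of the rest the larger one is meant.

How it is judged (in metres and radians):
On the way, in this order (a step that is already met when the one before it is completed fails the run):
1. the bar is threaded right through the pink roller while it lies on the table: the tip stands out beyond the far end (x of pink_roller in the frame of bar between -0.03 and 0.03 m and z of pink_roller in the frame of bar between -0.03 and 0.03 m and height (world z) of pink_roller below 0.033 m and distance between bar_tip and pink_roller above 0.034 m and y of pink_roller in the frame of bar between -0.04 and 0.043 m), for 0.1 s.
2. the roller is lifted clear of the table on the bar (x of pink_roller in the frame of bar between -0.03 and 0.03 m and z of pink_roller in the frame of bar between -0.03 and 0.03 m and height (world z) of pink_roller above 0.055 m and y of pink_roller in the frame of bar between -0.045 and 0.06 m), for 0.3 s.
At the end, for the whole second after the job is handed in: Released and still (bar < 20 mm/s, roller < 50 mm/s): bar in both forks (origin within 8 mm across, 25 mm along the stand's middle, axis 74-86 mm up, within 0.1 rad of the forks' line), pink roller hanging on it, within 22 mm of the middle and 0.2 rad of the bar, centre over 55 mm up (x of bar in the frame of stand between -0.008 and 0.008 m and y of bar in the frame of stand between -0.025 and 0.025 m and z of bar in the frame of stand between 0.074 and 0.086 m and angle between the y axis of bar and the y axis of stand, either way round below 0.1 rad and x of pink_roller in the frame of bar between -0.03 and 0.03 m and z of pink_roller in the frame of bar between -0.03 and 0.03 m and y of pink_roller in the frame of stand between -0.022 and 0.022 m and angle between the y axis of pink_roller and the y axis of bar, either way round below 0.2 rad and height (world z) of pink_roller above 0.055 m and linear speed of bar below 0.02 m/s and linear speed of pink_roller below 0.05 m/s); the robot touches nothing.
It fails at once if the fingers take hold of or push the pink roller itself (contact force between the fingers and pink_roller above 2 N).
It fails at once if the bar is dropped (moves faster than 0.6 m/s with no finger on it) (contact force between the fingers and bar below 0.01 N and linear speed of bar above 0.6 m/s).
It fails at once if the mint roller, jar, mist bottle, nippers or bunny is shifted by more than 30 mm (distance of any of mint_roller, cream_jar, mist_bottle, nippers, bunny from where it was at the start of the episode above 0.03 m).
It fails at once if the jar, mist bottle or bunny is knocked over (angle between any of cream_jar, mist_bottle, bunny's own z axis and vertical above 0.5 rad).
It also fails if it takes over 58 s, if anything falls off the work surface, if the arm or the gripper's body presses on something with over 40 N, if the wrist force passes 120 N, or if a joint passes its speed limit or range.

## Working session

There is one attempt and no reset: what is moved stays moved. The work goes in short steps, Python scripts to look and compute and a tool call to move; the robot and the scene stay as the last step left them, time stands still between calls to the robot, and variables do not carry over. Pictures are saved under pics/ and viewed, about 8 in all and at most 12, crops included, and the job is handed in when it is done.

Besides the shell and the picture viewer there is one more tool, called by a JSON object that holds its "api" and its "payload". send_rows: Moves the arm, as the interface text tells. Its arguments: {"type":"object","properties":{"increments":{"type":"array","items":{"type":"object","properties":{"travel":{"type":"array","items":{"type":"number"}},"delta_rot":{"type":"array","items":{"type":"number"}}}}},"hand":{"type":"number"},"squeeze":{"type":"number"}},"required":["increments"]}

```bash
ls; mkdir -p pics
cat > h.py <<'E'
import numpy as np,cv2
from station import manip
from scipy.spatial.transform import Rotation as Ro
def snap(n):
    m=manip.camera_model(n); p,d=manip.capture(n)
    return p,d,{k:np.array(v) for k,v in m.items()}
def cloud(d,m):
    v,u=np.indices(d.shape)
    P=np.stack([(u-m['cx'])/m['fx']*d,(v-m['cy'])/m['fy']*d,d],-1)
    return (P-m['t'])@m['R']
def ray(u,v,m,z):
    c=-m['R'].T@m['t']; r=m['R'].T@np.array([(u-m['cx'])/m['fx'],(v-m['cy'])/m['fy'],1])
    return c+r*(z-c[2])/r[2]
E
python3 - <<'E'
from h import *
s=manip.read_state();print(s)
for n in ('scene','top'):
    p,d,m=snap(n);print(n,m)
    cv2.imwrite(f'pics/{n}0.png',p);np.savez(f'{n}0.npz',p=p,d=d,**m)
E
```

```text
pics
{'time': 0.0, 'joint_positions': array([ 1.18048838,  0.61591925, -0.01260049,  1.42489802,  0.0080955 ,
        1.1034014 , -0.04043375]), 'joint_vel': array([-0.00077957,  0.00092586, -0.00039093, -0.00036993,  0.00156554,
       -0.00068409, -0.00040849]), 'joint_torque': array([-8.88263021e-04, -4.58931720e+01,  2.09314814e-01, -1.65744513e+01,
       -6.09831442e-02,  2.05053587e-02,  2.37183194e-04]), 'tool_pos': array([ 231.02120619, -606.73773486,  228.48146474]), 'tcp_rot': array([-0.3726823 ,  2.02579491, -2.02060001]), 'ft_force': array([-0.22500254, -0.72939514, -0.39818294]), 'ft_torque': array([ 0.03242599,  0.02546719, -0.07488365]), 'opening': 1.0038718607492745}
scene {'fx': array(373.3501717), 'fy': array(373.3501717), 'cx': array(319.29171078), 'cy': array(200.9287425), 'R': array([[-0.50720623,  0.86181845,  0.00328667],
       [ 0.66379179,  0.39308813, -0.63628781],
       [-0.54965652, -0.32054748, -0.77144476]]), 't': array([ 230.94606687, -278.03465308, 1336.16961738])}
top {'fx': array(403.37132952), 'fy': array(403.37132952), 'cx': array(315.69509212), 'cy': array(202.56769965), 'R': array([[ 0.02619052, -0.99963673,  0.00636045],
       [-0.99155971, -0.02678604, -0.12685362],
       [ 0.12697791, -0.0029844 , -0.99190105]]), 't': array([  41.83983056,  519.53221299, 1113.90342665])}
```

View pics/scene0.png

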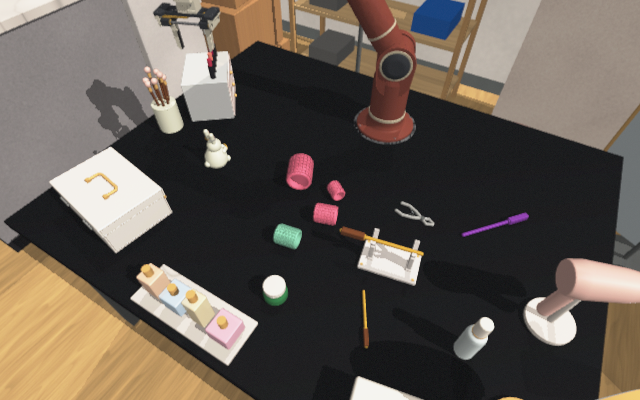

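View pics/top0.png

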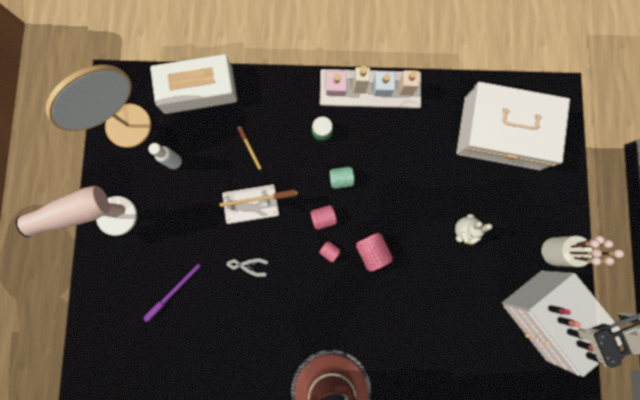

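The medium pink roller at top (323,217) matches the mint one in size, so it is the target. The brass bar with the dark handle lies on the stand, top (222,205) to (297,194). The bar at (250,148) is smaller, and the purple one is excluded. Next I'll measure positions.

Run:
```python
from h import *
def pca(P):
    c=np.median(P,0);u,s,v=np.linalg.svd(P-c,full_matrices=False);return c,v
for n in ('top','scene'):
    f=np.load(f'{n}0.npz');p,d=f['p'],f['d'];C=cloud(d,f);hsv=cv2.cvtColor(p,cv2.COLOR_BGR2HSV)
    H,S,V=[hsv[...,i].astype(int) for i in range(3)];z=C[...,2]
    tab=(V<25)&(d>0); print(n,'table z',np.median(z[tab]))
    work=(C[...,0]>300)&(C[...,0]<900)&(abs(C[...,1])<500)&(z>3)
    for nm,mk in dict(pink=((H>160)|(H<3))&(S>110)&(V>80),mint=(H>65)&(H<90)&(S>60)&(V>50),brass=(H>8)&(H<28)&(S>120)&(V>110),wood=(H>3)&(H<14)&(S>110)&(V>40)&(V<150),white=(S<60)&(V>130)).items():
        k,l,st,ce=cv2.connectedComponentsWithStats((mk&work).astype(np.uint8))
        for i in range(1,k):
            if st[i,4]<25: continue
            P=C[l==i]; r=cv2.minAreaRect(P[:,:2].astype(np.float32))
            print(nm,st[i,4],'px',ce[i].round(),'c',np.array(r[0]).round(),'sz',np.array(r[1]).round(),'ang',round(r[2]),'z',np.percentile(P[:,2],[2,50,98]).round())
```

```text
top table z 0.0026150095186689586
pink 72 px [321. 209.] c [499.  38.] sz [20. 64.] ang 16 z [ 6. 42. 52.]
pink 94 px [324. 224.] c [457.  29.] sz [12. 61.] ang 14 z [ 4. 41. 48.]
pink 271 px [383. 249.] c [ 389. -128.] sz [94. 36.] ang 28 z [48. 67. 77.]
pink 64 px [332. 247.] c [394.   8.] sz [49. 16.] ang 57 z [ 8. 34. 41.]
pink 77 px [364. 259.] c [370. -80.] sz [84. 10.] ang 28 z [36. 48. 64.]
mint 53 px [340. 169.] c [510.  29.] sz [ 59. 276.] ang 66 z [   3.   42. 1126.]
mint 74 px [341. 185.] c [572. -16.] sz [62. 15.] ang 89 z [ 5. 37. 47.]
brass 106 px [249. 147.] c [554. 178.] sz [433.  13.] ang 32 z [ 4.  9. 16.]
brass 107 px [284. 194.] c [532. 142.] sz [13. 66.] ang 11 z [83. 89. 93.]
wood 47 px [241. 133.] c [722. 281.] sz [35. 12.] ang 28 z [ 7. 13. 17.]
wood 130 px [285. 194.] c [541. 142.] sz [32. 54.] ang 12 z [77. 88. 93.]
white 2191 px [197.  89.] c [681. 237.] sz [680. 210.] ang 47 z [17. 74. 79.]
white 2897 px [368.  90.] c [635. -96.] sz [303. 530.] ang 89 z [  7.  16. 107.]
white 4044 px [491. 122.] c [ 564. -265.] sz [221. 720.] ang 48 z [ 11. 105. 110.]
whi
[... 1856 characters left out ...]
06. 110.]
white 121 px [409. 212.] c [336. 229.] sz [71. 44.] ang 87 z [ 6.  9. 12.]
white 51 px [428. 221.] c [340. 287.] sz [23. 28.] ang 22 z [ 4.  8. 11.]
white 46 px [376. 233.] c [509. 194.] sz [15. 12.] ang 12 z [ 83.  92. 102.]
white 1714 px [390. 262.] c [517. 246.] sz [ 88. 149.] ang 11 z [ 7. 13. 89.]
white 49 px [416. 244.] c [491. 292.] sz [18. 11.] ang 9 z [ 82.  92. 101.]
white 2842 px [204. 307.] c [860. -99.] sz [299.  80.] ang 90 z [ 10.  53. 109.]
white 433 px [274. 286.] c [740.  43.] sz [53. 52.] ang 86 z [33. 53. 56.]
white 623 px [478. 337.] c [640. 477.] sz [41. 34.] ang 61 z [ 12. 103. 154.]
white 898 px [377. 391.] c [816. 358.] sz [ 42. 135.] ang 30 z [72. 76. 78.]
```

Run:
```python
from h import *
f=np.load('scene0.npz');g=np.load('top0.npz')
def hs(p):
    h=cv2.cvtColor(p,cv2.COLOR_BGR2HSV).astype(int);return h[...,0],h[...,1],h[...,2]
for n,f in (('scene',f),('top',g)):
    C=cloud(f['d'],f);H,S,V=hs(f['p'])
    m=(H<28)&(S>110)&(V>40)&(abs(C[...,2]-87)<9)&(abs(C[...,0]-520)<60)&(C[...,1]>90)&(C[...,1]<330)
    P=C[m];vx,vy,x0,y0=cv2.fitLine(P[:,:2].astype(np.float32),cv2.DIST_HUBER,0,.01,.01).ravel()
    if vy<0:vx,vy=-vx,-vy
    t=(P[:,:2]-[x0,y0])@[vx,vy];e=np.percentile(t,[1,99]);print(n,'bar dir',vx,vy,np.degrees(np.arctan2(-vx,vy)),'ends',[(x0+vx*k,y0+vy*k) for k in e],np.ptp(e),len(P))
    m=((H>160)|(H<3))&(S>60)&(V>60)&(C[...,2]>8)&(np.hypot(C[...,0]-480,C[...,1]-35)<50)
    P=C[m];r=cv2.minAreaRect(P[:,:2].astype(np.float32));print('roller',r,len(P))
    Q=P[P[:,2]>47];print(np.median(Q,0),[round(float(a),2) for a in cv2.fitLine(Q[:,:2].astype(np.float32),cv2.DIST_HUBER,0,.01,.01).ravel()],len(Q))
    m=(S<60)&(V>110)&(abs(C[...,2]-12)<4)&(np.hypot(C[...,0]-517,C[...,1]-246)<100)
    print('stand',cv2.minAreaRect(C[m][:,:2].astype(np.float32)))
s=manip.read_state();R=Ro.from_rotvec(s['tcp_rot']).as_matrix();print(R.round(3))
```

```text
scene bar dir -0.19117811 0.98155534 11.021545 ends [(np.float64(541.920040766249), np.float64(113.78400369556283)), (np.float64(503.13169543424095), np.float64(312.93288613008656))] 202.8911399859951 417
roller ((480.2689208984375, 34.812198638916016), (54.03105926513672, 59.79541778564453), 18.082551956176758) 434
[480.90854109  35.51245492  52.87338192] [0.34, -0.94, 481.22, 35.13] 218
stand ((517.0333251953125, 246.01870727539062), (88.40525817871094, 149.87789916992188), 10.438681602478027)
top bar dir -0.18749072 0.98226637 10.806381 ends [(np.float64(537.5540559146582), np.float64(112.25087017350666)), (np.float64(499.0770162585318), np.float64(313.83259446417225))] 205.22103898627637 229
roller ((478.19482421875, 34.52269744873047), (54.1053581237793, 59.757240295410156), 17.474925994873047) 407
[478.38168636  34.30176674  51.16704917] [0.26, -0.96, 478.18, 34.14] 245
stand ((513.2831420898438, 246.07920837402344), (90.49176788330078, 150.0587921142578), 10.803847312927246)
[[-0.935 -0.001  0.356]
 [-0.356  0.002 -0.935]
 [ 0.    -1.    -0.002]]
```

{"api": "send_rows", "payload": {"increments": [{"travel": [-0.033,0,-0.0355],"delta_rot": [0,-4.8,0]},{"travel": [-0.066,0,-0.071],"delta_rot": [0,-9.6,0]},{"travel": [-0.099,0,-0.1065],"delta_rot": [0,-14.4,0]},{"travel": [-0.132,0,-0.142],"delta_rot": [0,-19.2,0]},{"travel": [-0.165,0,-0.1775],"delta_rot": [0,-24,0]},{"travel": [-0.198,0,-0.213],"delta_rot": [0,-28.8,0]},{"travel": [-0.231,0,-0.2485],"delta_rot": [0,-33.6,0]},{"travel": [-0.264,0,-0.284],"delta_rot": [0,-38.4,0]},{"travel": [-0.297,0,-0.3195],"delta_rot": [0,-43.2,0]},{"travel": [-0.33,0,-0.355],"delta_rot": [0,-48,0]}], "hand": 0.6}}

```text
time: 1.35
tool_pos: [413.5, -156.8, 229.5]
tcp_rot: [-1.013, 1.474, -1.474]
ft_force: [1.0, -1.0, -0.5]
opening: 0.601
```

```bash
cat >> h.py <<'E'
def go(pos,phi):
    "travel (m) and turn (deg) from the measured pose to a tool-down pose, jaw axis at phi deg"
    s=manip.read_state();R=Ro.from_rotvec(s['tcp_rot']);p=np.radians(phi)
    T=np.array([[np.sin(p),0,np.cos(p)],[-np.cos(p),0,np.sin(p)],[0,-1,0]])
    print('t',round(s['time'],2),'pos',s['tool_pos'].round(1),'phi',np.degrees(np.arctan2(R.as_matrix()[1,2],R.as_matrix()[0,2])).round(2),'open',round(s['opening'],3),'F',s['ft_force'].round(1))
    print('travel',(R.inv().apply(np.array(pos)-s['tool_pos'])/1000).round(4),'rot',(R.inv()*Ro.from_matrix(T)).as_rotvec(degrees=True).round(2))
E
python3 -c "
from h import *
go([534,143,200],10.8)"
```

```text
t 1.35 pos [ 413.5 -156.8  229.5] phi -21.01 open 0.601 F [ 1.  -1.  -0.5]
travel [-0.323   0.0295  0.005 ] rot [ 2.000e-02 -3.181e+01 -0.000e+00]
```

{"api": "send_rows", "payload": {"increments": [{"travel": [-0.036,0.003,0],"delta_rot": [0,-4,0]},{"travel": [-0.072,0.007,0.001],"delta_rot": [0,-8,0]},{"travel": [-0.108,0.01,0.001],"delta_rot": [0,-12,0]},{"travel": [-0.144,0.013,0.002],"delta_rot": [0,-16,0]},{"travel": [-0.18,0.016,0.003],"delta_rot": [0,-20,0]},{"travel": [-0.216,0.02,0.003],"delta_rot": [0,-24,0]},{"travel": [-0.252,0.023,0.004],"delta_rot": [0,-28,0]},{"travel": [-0.288,0.026,0.004],"delta_rot": [0,-31.8,0]},{"travel": [-0.323,0.0295,0.005],"delta_rot": [0,-31.8,0]},{"travel": [-0.323,0.0295,0.005],"delta_rot": [0,-31.8,0]}]}}

```text
time: 2.6
tool_pos: [534.3, 144.4, 199.6]
tcp_rot: [-1.292, 1.069, -1.066]
ft_force: [0.5, -0.2, -0.1]
opening: 0.599
```

Run:
```python
from h import *
p,d,m=snap('wrist');cv2.imwrite('pics/w1.png',p);np.savez('w1.npz',p=p,d=d,**m)
go([534,143,88],10.8)
C=cloud(d,m);h=cv2.cvtColor(p,cv2.COLOR_BGR2HSV).astype(int)
k=(h[...,0]<28)&(h[...,1]>100)&(h[...,2]>35)&(abs(C[...,2]-86)<10)&(abs(C[...,0]-520)<70)&(C[...,1]>90)&(C[...,1]<330)
P=C[k];vx,vy,x0,y0=cv2.fitLine(P[:,:2].astype(np.float32),cv2.DIST_HUBER,0,.01,.01).ravel()
t=(P[:,:2]-[x0,y0])@[vx,vy];print('bar',np.degrees(np.arctan2(-vx,vy)),[(x0+vx*e,y0+vy*e) for e in np.percentile(t,[.5,99.5])],len(P))
# width profile -> handle start
for a in np.arange(100,330,10):
    q=P[abs(P[:,1]-a)<4]
    if len(q)>3:
        w=(q[:,:2]-[x0,y0])@[vy,-vx];print(a,np.ptp(w).round(1),q[:,:].mean(0).round(1),q[:,2].max().round(1))
```

```text
t 2.65 pos [534.1 142.  199.5] phi 10.78 open 0.602 F [-0.   0.5  0.2]
travel [-0.001   0.1115  0.0002] rot [ 0.09 -0.02 -0.01]
bar -169.07886 [(np.float64(502.47888118436424), np.float64(303.80993052011524)), (np.float64(539.6181691804377), np.float64(111.33062832397898))] 2271
110 10.8 [537.9 111.4  84. ] 87.5
120 14.6 [537.6 120.   87.4] 89.0
130 14.4 [535.7 130.   87.4] 89.2
140 14.3 [533.7 140.1  87.4] 89.2
150 14.1 [531.7 150.   87.4] 89.4
160 14.0 [529.8 160.1  87.6] 89.3
170 14.0 [527.8 170.1  85.8] 89.6
180 8.4 [525.9 180.1  82.8] 84.7
190 8.2 [524.1 190.   82.9] 84.8
200 8.2 [522.2 199.9  82.7] 84.6
210 8.1 [520.3 209.7  82.9] 85.1
220 7.9 [517.8 220.   82.6] 84.5
230 7.9 [516.3 229.9  82.1] 83.8
240 7.8 [514.3 240.1  82.3] 84.7
250 7.7 [512.4 250.   82.3] 84.4
260 7.6 [510.4 260.2  82.5] 84.4
270 7.5 [508.5 270.   82.7] 85.0
280 8.2 [507.  280.2  82.8] 85.1
290 8.2 [505.1 290.   82.9] 85.7
300 9.7 [503.1 300.1  82.7] 86.0
```

View pics/w1.png

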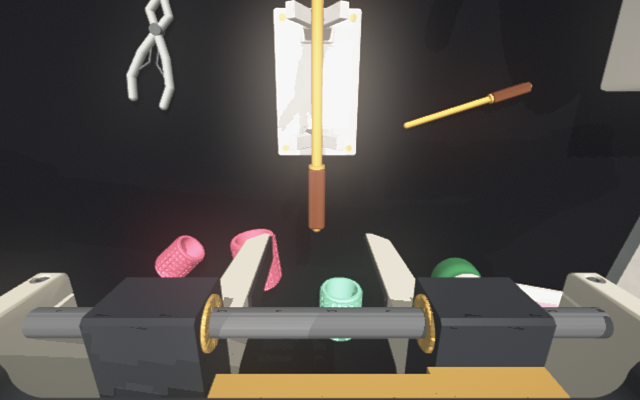

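The wrist view shows the handle at (317,165) to (317,230), between the open fingers. It spans y≈112 to 172 with its axis at x≈533.5. I'll descend and grip.

{"api": "send_rows", "payload": {"increments": [{"travel": [0,0.015,0],"delta_rot": [0,0,0]},{"travel": [0,0.03,0],"delta_rot": [0,0,0]},{"travel": [0,0.045,0],"delta_rot": [0,0,0]},{"travel": [0,0.06,-0.0005],"delta_rot": [0,0,0]},{"travel": [0,0.075,-0.0005],"delta_rot": [0,0,0]},{"travel": [0,0.09,-0.0005],"delta_rot": [0,0,0]},{"travel": [0,0.105,-0.0005],"delta_rot": [0,0,0]},{"travel": [0,0.118,-0.0005],"delta_rot": [0,0,0]},{"travel": [0,0.1265,-0.0005],"delta_rot": [0,0,0]},{"travel": [0,0.1265,-0.0005],"delta_rot": [0,0,0]}]}}

```text
time: 3.9
tool_pos: [533.8, 141.0, 73.0]
tcp_rot: [-1.292, 1.072, -1.071]
ft_force: [-0.1, -0.3, 0.6]
opening: 0.599
```

{"api": "send_rows", "payload": {"increments": [{"travel": [0,0,0],"delta_rot": [0,0,0]},{"travel": [0,0,0],"delta_rot": [0,0,0]},{"travel": [0,0,0],"delta_rot": [0,0,0]},{"travel": [0,0,0],"delta_rot": [0,0,0]},{"travel": [0,0,0],"delta_rot": [0,0,0]},{"travel": [0,0,0],"delta_rot": [0,0,0]},{"travel": [0,0,0],"delta_rot": [0,0,0]},{"travel": [0,0,0],"delta_rot": [0,0,0]},{"travel": [0,0,0],"delta_rot": [0,0,0]},{"travel": [0,0,0],"delta_rot": [0,0,0]}], "hand": 0, "squeeze": 45}}

```text
time: 5.15
tool_pos: [534.0, 141.1, 73.7]
tcp_rot: [-1.291, 1.071, -1.071]
ft_force: [-0.6, -0.2, 2.0]
opening: 0.166
```

```bash
python3 -c "
from h import *
go([533,142,150],10.8)"
```

```text
t 5.15 pos [534.  141.1  73.7] phi 10.65 open 0.166 F [-0.6 -0.2  2. ]
travel [-0.0011 -0.0763 -0.0008] rot [ 0.01 -0.15  0.  ]
```

{"api": "send_rows", "payload": {"increments": [{"travel": [0,-0.005,0],"delta_rot": [0,0,0]},{"travel": [0,-0.013,0],"delta_rot": [0,0,0]},{"travel": [0,-0.023,0],"delta_rot": [0,0,0]},{"travel": [0,-0.033,0],"delta_rot": [0,0,0]},{"travel": [0,-0.043,0],"delta_rot": [0,0,0]},{"travel": [0,-0.053,0],"delta_rot": [0,0,0]},{"travel": [0,-0.063,0],"delta_rot": [0,0,0]},{"travel": [0,-0.073,0],"delta_rot": [0,0,0]},{"travel": [0,-0.08,0],"delta_rot": [0,0,0]},{"travel": [0,-0.085,0],"delta_rot": [0,0,0]}]}}

```text
time: 6.4
tool_pos: [534.1, 141.1, 159.1]
tcp_rot: [-1.291, 1.071, -1.071]
ft_force: [0.3, 0.6, -1.2]
opening: 0.167
```

```bash
python3 -c "
from h import *
go([547.5,-182,158],17.5)"
```

```text
t 6.4 pos [534.1 141.1 159.1] phi 10.64 open 0.167 F [ 0.3  0.6 -1.2]
travel [ 0.32    0.0011 -0.0465] rot [-0.01 -6.86 -0.  ]
```

{"api": "send_rows", "payload": {"increments": [{"travel": [0.014,0,-0.002],"delta_rot": [0,-0.3,0]},{"travel": [0.044,0,-0.0065],"delta_rot": [0,-1,0]},{"travel": [0.084,0,-0.012],"delta_rot": [0,-1.8,0]},{"travel": [0.126,0,-0.018],"delta_rot": [0,-2.7,0]},{"travel": [0.168,0,-0.0245],"delta_rot": [0,-3.6,0]},{"travel": [0.21,0,-0.0305],"delta_rot": [0,-4.5,0]},{"travel": [0.25,0,-0.0365],"delta_rot": [0,-5.4,0]},{"travel": [0.284,0,-0.0415],"delta_rot": [0,-6.1,0]},{"travel": [0.308,0,-0.045],"delta_rot": [0,-6.6,0]},{"travel": [0.32,0,-0.0465],"delta_rot": [0,-6.9,0]}]}}

```text
time: 7.65
tool_pos: [546.4, -185.0, 158.0]
tcp_rot: [-1.339, 0.984, -0.983]
ft_force: [0.1, 0.9, -1.2]
opening: 0.167
```

```bash
cat > look.py <<'E'
from h import *
import sys
def look(tag,zlo):
    "bar line and roller from scene and top"
    for n in ('scene','top'):
        p,d,m=snap(n);cv2.imwrite(f'pics/{n}{tag}.png',p);C=cloud(d,m)
        h=cv2.cvtColor(p,cv2.COLOR_BGR2HSV).astype(int);H,S,V=h[...,0],h[...,1],h[...,2]
        b=(H>8)&(H<28)&(S>110)&(V>90)&(abs(C[...,2]-zlo)<14)&(abs(C[...,0]-510)<80)&(C[...,1]>-180)&(C[...,1]<330)
        k,l,st,_=cv2.connectedComponentsWithStats(b.astype(np.uint8),connectivity=8)
        P=C[l==1+st[1:,4].argmax()];L=cv2.fitLine(P.astype(np.float32),cv2.DIST_HUBER,0,.01,.01).ravel();v=L[:3]*np.sign(L[1]);t=(P-L[3:])@v
        print(n,'rod yaw',np.degrees(np.arctan2(-v[0],v[1])).round(1),'pitch',np.degrees(np.arcsin(v[2])).round(1),'ends',(L[3:]+v*t.min()).round(1),(L[3:]+v*t.max()).round(1),len(P))
        r=((H>160)|(H<3))&(S>60)&(V>60)&(C[...,2]>8)&(C[...,0]>420)&(C[...,0]<580)&(C[...,1]>-20)&(C[...,1]<300)
        if r.sum()>20:
            P=C[r];q=cv2.minAreaRect(P[:,:2].astype(np.float32));print('roller',np.array(q[0]).round(1),np.array(q[1]).round(1),round(q[2],1),'ztop',np.percentile(P[:,2],98).round(1),len(P))
look(sys.argv[1],float(sys.argv[2]))
E
python3 look.py 2 166; python3 -c "
from h import *
go([547.5,-182,22],17.5)
cv2.imwrite('pics/c2.png',cv2.resize(cv2.imread('pics/scene2.png')[120:280,200:460],None,fx=2.5,fy=2.5))"
```

```text
scene rod yaw 17.5 pitch -1.0 ends [ 546.  -177.7  170.5] [494.4 -14.2 167.4] 265
roller [479.6  34.2] [53.1 60.3] 18.0 ztop 56.8 434
top rod yaw 17.4 pitch -1.4 ends [ 542.1 -172.6  170.6] [493.  -15.7 166.6] 264
roller [478.1  34.4] [53.3 60. ] 17.2 ztop 55.8 407
t 7.75 pos [ 546.9 -184.   158.2] phi 17.37 open 0.172 F [-0.4 -0.3 -0.5]
travel [-0.0018  0.1362  0.0013] rot [ 0.06 -0.13  0.02]
```

View pics/c2.png

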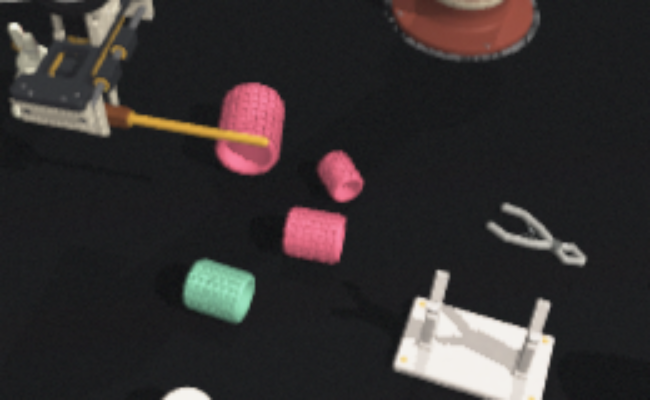

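The picture shows the bar held level, with its tip at crop (265,142) and its line running to the pink roller at (315,235). I'll lower it and thread.

{"api": "send_rows", "payload": {"increments": [{"travel": [0,0.01,0],"delta_rot": [0,0,0]},{"travel": [0,0.026,0],"delta_rot": [0,0,0]},{"travel": [0,0.043,0],"delta_rot": [0,0,0]},{"travel": [0,0.06,0],"delta_rot": [0,0,0]},{"travel": [0,0.077,0],"delta_rot": [0,0,0]},{"travel": [0,0.094,0],"delta_rot": [0,0,0]},{"travel": [0,0.111,0],"delta_rot": [0,0,0]},{"travel": [0,0.125,0],"delta_rot": [0,0,0]},{"travel": [0,0.134,0],"delta_rot": [0,0,0]},{"travel": [0,0.136,0],"delta_rot": [0,0,0]}]}}

```text
time: 9.0
tool_pos: [547.3, -181.9, 22.1]
tcp_rot: [-1.339, 0.981, -0.98]
ft_force: [0.5, -0.6, -1.0]
opening: 0.167
```

```bash
python3 look.py 3 29; python3 -c "
from h import *
go([509,-61,22],17.5)"
```

```text
scene rod yaw 17.6 pitch -1.8 ends [ 547.2 -177.8   36.1] [494.9 -13.1  30.8] 222
roller [480.8  34.8] [52.9 60.2] 17.8 ztop 56.5 434
top rod yaw 17.9 pitch -1.1 ends [ 541.6 -164.4   34.2] [492.5 -11.9  31.1] 206
roller [478.1  34.4] [53.4 59.9] 17.3 ztop 56.6 406
t 9.1 pos [ 547.7 -181.9   22.8] phi 17.55 open 0.164 F [ 0.1 -0.3 -1.5]
travel [-0.127   0.0007 -0.0005] rot [-0.02  0.05  0.01]
```

{"api": "send_rows", "payload": {"increments": [{"travel": [-0.004,0,0],"delta_rot": [0,0,0]},{"travel": [-0.011,0,0],"delta_rot": [0,0,0]},{"travel": [-0.018,0,0],"delta_rot": [0,0,0]},{"travel": [-0.025,0,0],"delta_rot": [0,0,0]},{"travel": [-0.032,0,0],"delta_rot": [0,0,0]},{"travel": [-0.039,0,0],"delta_rot": [0,0,0]},{"travel": [-0.046,0,0],"delta_rot": [0,0,0]},{"travel": [-0.053,0,0],"delta_rot": [0,0,0]},{"travel": [-0.06,0,0],"delta_rot": [0,0,0]},{"travel": [-0.064,0,0],"delta_rot": [0,0,0]}]}}

```text
time: 10.35
tool_pos: [528.1, -120.3, 22.7]
tcp_rot: [-1.339, 0.98, -0.98]
ft_force: [-0.1, 0.2, -1.1]
opening: 0.161
```

{"api": "send_rows", "payload": {"increments": [{"travel": [-0.004,0,0],"delta_rot": [0,0,0]},{"travel": [-0.011,0,0],"delta_rot": [0,0,0]},{"travel": [-0.018,0,0],"delta_rot": [0,0,0]},{"travel": [-0.025,0,0],"delta_rot": [0,0,0]},{"travel": [-0.032,0,0],"delta_rot": [0,0,0]},{"travel": [-0.039,0,0],"delta_rot": [0,0,0]},{"travel": [-0.046,0,0],"delta_rot": [0,0,0]},{"travel": [-0.053,0,0],"delta_rot": [0,0,0]},{"travel": [-0.06,0,0],"delta_rot": [0,0,0]},{"travel": [-0.063,0,0],"delta_rot": [0,0,0]}]}}

```text
time: 11.6
tool_pos: [509.1, -60.2, 22.7]
tcp_rot: [-1.339, 0.98, -0.98]
ft_force: [-0.1, 0.1, -1.1]
opening: 0.166
```

```bash
python3 look.py 4 29; python3 -c "
from h import *
go([509,-61,108],17.5)
cv2.imwrite('pics/c4.png',cv2.resize(cv2.imread('pics/scene4.png')[140:280,220:420],None,fx=3,fy=3))"
```

```text
scene rod yaw 18.7 pitch -8.0 ends [507.  -46.5  38.5] [490.9   1.3  31.4] 78
roller [488.4  18.4] [ 54.9 101.5] 23.9 ztop 57.4 432
top rod yaw 17.2 pitch 1.5 ends [468.5  64.8  32. ] [454.5 110.   33.3] 58
roller [484.5  21.4] [58.1 93.8] 24.1 ztop 56.7 404
t 11.7 pos [509.2 -60.4  22.7] phi 17.59 open 0.169 F [ 0.4 -0.8  0.1]
travel [ 0.0005 -0.0853 -0.0003] rot [ 0.    0.09 -0.01]
```

View pics/c4.png

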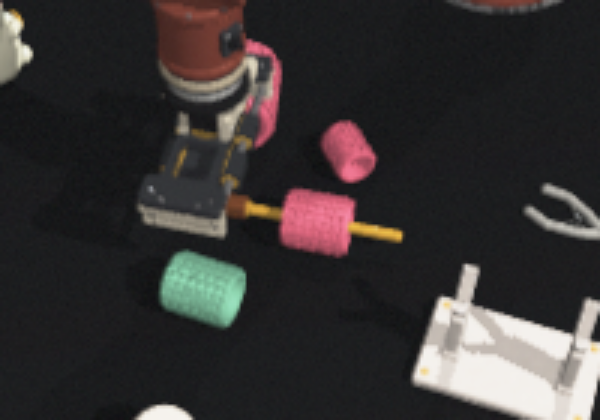

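The bar goes right through the roller, with the brass tip standing out at crop (400,237). I'll lift slowly.

{"api": "send_rows", "payload": {"increments": [{"travel": [0,-0.003,0],"delta_rot": [0,0,0]},{"travel": [0,-0.006,0],"delta_rot": [0,0,0]},{"travel": [0,-0.009,0],"delta_rot": [0,0,0]},{"travel": [0,-0.012,0],"delta_rot": [0,0,0]},{"travel": [0,-0.015,0],"delta_rot": [0,0,0]},{"travel": [0,-0.018,0],"delta_rot": [0,0,0]},{"travel": [0,-0.022,0],"delta_rot": [0,0,0]},{"travel": [0,-0.028,0],"delta_rot": [0,0,0]},{"travel": [0,-0.035,0],"delta_rot": [0,0,0]},{"travel": [0,-0.042,0],"delta_rot": [0,0,0]}]}}

```text
time: 12.95
tool_pos: [509.3, -60.9, 65.2]
tcp_rot: [-1.339, 0.981, -0.981]
ft_force: [-0.5, -0.1, -1.7]
opening: 0.173
```

{"api": "send_rows", "payload": {"increments": [{"travel": [0,-0.008,0],"delta_rot": [0,0,0]},{"travel": [0,-0.018,0],"delta_rot": [0,0,0]},{"travel": [0,-0.028,0],"delta_rot": [0,0,0]},{"travel": [0,-0.038,0],"delta_rot": [0,0,0]},{"travel": [0,-0.048,0],"delta_rot": [0,0,0]},{"travel": [0,-0.058,0],"delta_rot": [0,0,0]},{"travel": [0,-0.068,0],"delta_rot": [0,0,0]},{"travel": [0,-0.078,0],"delta_rot": [0,0,0]},{"travel": [0,-0.087,0],"delta_rot": [0,0,0]},{"travel": [0,-0.093,0],"delta_rot": [0,0,0]}]}}

```text
time: 14.2
tool_pos: [509.4, -60.9, 158.3]
tcp_rot: [-1.338, 0.98, -0.981]
ft_force: [-0.7, 0.3, -1.3]
opening: 0.167
```

```bash
python3 look.py 5 166; python3 -c "
from h import *
go([534,145,158],10.7)"
```

```text
scene rod yaw 20.6 pitch -6.0 ends [510.  -49.  172.8] [490.4   3.2 167. ] 96
roller [503.5  17.2] [ 64.4 129.6] 47.5 ztop 177.7 529
top rod yaw 19.9 pitch -4.5 ends [502.7 -37.5 172. ] [488.    3.1 168.6] 74
roller [486.9  18.2] [ 59.3 102.7] 27.5 ztop 177.6 506
t 14.3 pos [509.6 -60.9 158.4] phi 17.54 open 0.163 F [ 0.4 -0.4 -1.7]
travel [-0.1889  0.0004  0.0853] rot [-0.07  6.84  0.02]
```

{"api": "send_rows", "payload": {"increments": [{"travel": [-0.004,0,0.002],"delta_rot": [0,0.15,0]},{"travel": [-0.011,0,0.005],"delta_rot": [0,0.4,0]},{"travel": [-0.02,0,0.009],"delta_rot": [0,0.7,0]},{"travel": [-0.03,0,0.0135],"delta_rot": [0,1.1,0]},{"travel": [-0.04,0,0.018],"delta_rot": [0,1.45,0]},{"travel": [-0.05,0,0.0225],"delta_rot": [0,1.8,0]},{"travel": [-0.06,0,0.027],"delta_rot": [0,2.2,0]},{"travel": [-0.07,0,0.0315],"delta_rot": [0,2.55,0]},{"travel": [-0.08,0,0.036],"delta_rot": [0,2.9,0]},{"travel": [-0.09,0,0.0405],"delta_rot": [0,3.25,0]}]}}

```text
time: 15.55
tool_pos: [520.8, 37.9, 157.7]
tcp_rot: [-1.317, 1.024, -1.024]
ft_force: [-1.2, 0.4, -0.7]
opening: 0.166
```

```bash
python3 -c "
from h import *
go([534,145,158],10.7)"
```

```text
t 15.55 pos [520.8  37.9 157.7] phi 14.27 open 0.166 F [-1.2  0.4 -0.7]
travel [-0.1006 -0.0003  0.0392] rot [-0.    3.57 -0.  ]
```

{"api": "send_rows", "payload": {"increments": [{"travel": [-0.01,0,0.004],"delta_rot": [0,0.35,0]},{"travel": [-0.02,0,0.008],"delta_rot": [0,0.7,0]},{"travel": [-0.031,0,0.012],"delta_rot": [0,1.1,0]},{"travel": [-0.043,0,0.0165],"delta_rot": [0,1.5,0]},{"travel": [-0.055,0,0.0215],"delta_rot": [0,2,0]},{"travel": [-0.067,0,0.026],"delta_rot": [0,2.4,0]},{"travel": [-0.079,0,0.0305],"delta_rot": [0,2.8,0]},{"travel": [-0.089,0,0.0345],"delta_rot": [0,3.15,0]},{"travel": [-0.096,0,0.0375],"delta_rot": [0,3.4,0]},{"travel": [-0.1005,0,0.039],"delta_rot": [0,3.55,0]}]}}

```text
time: 16.8
tool_pos: [533.7, 144.5, 157.7]
tcp_rot: [-1.292, 1.07, -1.07]
ft_force: [-0.3, -0.7, -1.5]
opening: 0.168
```

```bash
cat > fin.py <<'E'
from h import *
import sys
tag,zb=sys.argv[1],float(sys.argv[2])
S0=np.array([515,246]);u=np.array([-.186,.9826]);w=np.array([.9826,.186])
for n in ('scene','top','wrist'):
    p,d,m=snap(n);cv2.imwrite(f'pics/{n}{tag}.png',p);C=cloud(d,m);h=cv2.cvtColor(p,cv2.COLOR_BGR2HSV).astype(int);H,S,V=h[...,0],h[...,1],h[...,2]
    a=(C[...,:2]-S0)@u;b=(C[...,:2]-S0)@w;z=C[...,2];near=(abs(b)<60)&(a>-90)&(a<110)
    k=near&(H>165)&(S>60)&(V>50)&(z>zb-50)&(z<zb+20)
    if k.sum()>20:print(n,'pink along',np.percentile(a[k],[1,99]).round(1),'across',np.percentile(b[k],[1,99]).round(1),'ztop',np.percentile(z[k],98).round(1),k.sum())
    for lo,hi in ((-65,-35),(35,50),(50,82)):
        g=near&(H>8)&(H<28)&(S>110)&(V>90)&(abs(z-zb)<20)&(a>lo)&(a<hi)
        if g.sum()>5:print('  brass',lo,hi,'across',np.median(b[g]).round(1),'z',np.median(z[g]).round(1),'max a',a[g].max().round(1))
E
python3 fin.py 6 166; python3 -c "
from h import *
go([534,145,73.5],10.7)
cv2.imwrite('pics/c6.png',cv2.resize(cv2.imread('pics/scene6.png')[140:300,300:480],None,fx=3,fy=3))"
```

```text
scene pink along [-32.8  25.5] across [-19.6  26.1] ztop 176.2 627
  brass -65 -35 across 1.1 z 168.5 max a -35.7
  brass 35 50 across 1.4 z 167.7 max a 49.5
  brass 50 82 across 1.6 z 167.9 max a 74.6
top pink along [-31.8  26.5] across [-27.1  23.8] ztop 176.2 489
  brass -65 -35 across -1.8 z 168.9 max a -37.2
  brass 35 50 across -2.7 z 167.6 max a 49.8
  brass 50 82 across -2.3 z 167.3 max a 74.1
wrist pink along [-32.8  22.4] across [-26.6  23.8] ztop 173.8 12882
  brass -65 -35 across -0.9 z 166.3 max a -35.0
t 16.95 pos [533.6 144.1 157.6] phi 10.75 open 0.168 F [-0.3  0.7 -2.1]
travel [-0.0009  0.0841  0.0005] rot [0.01 0.05 0.01]
```

View pics/c6.png

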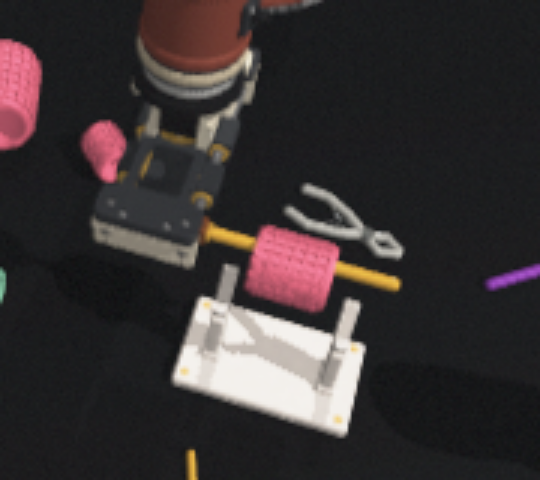

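The roller hangs level on the bar above the stand (crop (293,267)), about 3 mm short of the middle. I'll shift it 3 mm along and lower it.

{"api": "send_rows", "payload": {"increments": [{"travel": [-0.001,0,0],"delta_rot": [0,0,0]},{"travel": [-0.002,0.004,0],"delta_rot": [0,0,0]},{"travel": [-0.003,0.01,0.0005],"delta_rot": [0,0,0]},{"travel": [-0.003,0.017,0.0005],"delta_rot": [0,0,0]},{"travel": [-0.003,0.025,0.0005],"delta_rot": [0,0,0]},{"travel": [-0.003,0.033,0.0005],"delta_rot": [0,0,0]},{"travel": [-0.003,0.041,0.0005],"delta_rot": [0,0,0]},{"travel": [-0.003,0.049,0.0005],"delta_rot": [0,0,0]},{"travel": [-0.003,0.055,0.0005],"delta_rot": [0,0,0]},{"travel": [-0.003,0.058,0.0005],"delta_rot": [0,0,0]}]}}

```text
time: 18.2
tool_pos: [533.5, 147.2, 99.2]
tcp_rot: [-1.292, 1.07, -1.07]
ft_force: [-0.3, -0.0, -1.1]
opening: 0.164
```

{"api": "send_rows", "payload": {"increments": [{"travel": [0,0.003,0],"delta_rot": [0,0,0]},{"travel": [0,0.006,0],"delta_rot": [0,0,0]},{"travel": [0,0.009,0],"delta_rot": [0,0,0]},{"travel": [0,0.012,0],"delta_rot": [0,0,0]},{"travel": [0,0.015,0],"delta_rot": [0,0,0]},{"travel": [0,0.018,0],"delta_rot": [0,0,0]},{"travel": [0,0.02,0],"delta_rot": [0,0,0]},{"travel": [0,0.022,0],"delta_rot": [0,0,0]},{"travel": [0,0.024,0],"delta_rot": [0,0,0]},{"travel": [0,0.025,0],"delta_rot": [0,0,0]}]}}

```text
time: 19.45
tool_pos: [533.4, 147.1, 74.6]
tcp_rot: [-1.293, 1.07, -1.07]
ft_force: [-0.3, -0.7, 0.4]
opening: 0.167
```

```bash
python3 fin.py 7 82; python3 -c "
from h import *
go([534,147,73.5],10.7)"
```

```text
scene pink along [-30.2  28.1] across [-21.   26.3] ztop 93.6 545
  brass -65 -35 across 1.4 z 85.9 max a -35.5
  brass 35 50 across 1.4 z 85.2 max a 49.6
  brass 50 82 across 1.2 z 85.1 max a 76.1
top pink along [-30.   28.1] across [-26.8  20.5] ztop 93.2 392
  brass -65 -35 across -1.9 z 85.2 max a -35.5
  brass 35 50 across -3.0 z 83.5 max a 49.1
  brass 50 82 across -2.7 z 85.1 max a 76.2
wrist pink along [-30.4  24.8] across [-26.5  23.3] ztop 90.6 13190
  brass -65 -35 across -0.8 z 83.4 max a -35.0
t 19.6 pos [533.3 147.2  74.6] phi 10.76 open 0.168 F [-0.1  0.7 -1.3]
travel [0.0003 0.0011 0.0006] rot [0.03 0.06 0.  ]
```

{"api": "send_rows", "payload": {"increments": [{"travel": [0,0.0005,0.0003],"delta_rot": [0,0,0]},{"travel": [0,0.001,0.0005],"delta_rot": [0,0,0]},{"travel": [0,0.0013,0.0005],"delta_rot": [0,0,0]},{"travel": [0,0.0013,0.0005],"delta_rot": [0,0,0]},{"travel": [0,0.0013,0.0005],"delta_rot": [0,0,0]},{"travel": [0,0.0013,0.0005],"delta_rot": [0,0,0]},{"travel": [0,0.0013,0.0005],"delta_rot": [0,0,0]},{"travel": [0,0.0013,0.0005],"delta_rot": [0,0,0]},{"travel": [0,0.0013,0.0005],"delta_rot": [0,0,0]},{"travel": [0,0.0013,0.0005],"delta_rot": [0,0,0]}]}}

```text
time: 20.85
tool_pos: [533.5, 147.2, 73.7]
tcp_rot: [-1.293, 1.07, -1.07]
ft_force: [-4.0, -1.6, 5.4]
opening: 0.17
```

{"api": "send_rows", "payload": {"increments": [{"travel": [0,0,0],"delta_rot": [0,0,0]},{"travel": [0,0,0],"delta_rot": [0,0,0]},{"travel": [0,0,0],"delta_rot": [0,0,0]},{"travel": [0,0,0],"delta_rot": [0,0,0]},{"travel": [0,0,0],"delta_rot": [0,0,0]},{"travel": [0,0,0],"delta_rot": [0,0,0]},{"travel": [0,0,0],"delta_rot": [0,0,0]},{"travel": [0,0,0],"delta_rot": [0,0,0]},{"travel": [0,0,0],"delta_rot": [0,0,0]},{"travel": [0,0,0],"delta_rot": [0,0,0]}], "hand": 0.5}}

```text
time: 22.1
tool_pos: [534.1, 147.3, 73.4]
tcp_rot: [-1.292, 1.07, -1.07]
ft_force: [0.5, 0.6, -0.5]
opening: 0.502
```

{"api": "send_rows", "payload": {"increments": [{"travel": [0,-0.004,0],"delta_rot": [0,0,0]},{"travel": [0,-0.01,0],"delta_rot": [0,0,0]},{"travel": [0,-0.02,0],"delta_rot": [0,0,0]},{"travel": [0.005,-0.035,0],"delta_rot": [0,0,0]},{"travel": [0.01,-0.05,0],"delta_rot": [0,0,0]},{"travel": [0.02,-0.07,0],"delta_rot": [0,0,0]},{"travel": [0.04,-0.09,0],"delta_rot": [0,0,0]},{"travel": [0.06,-0.11,0],"delta_rot": [0,0,0]},{"travel": [0.075,-0.12,0],"delta_rot": [0,0,0]},{"travel": [0.08,-0.125,0],"delta_rot": [0,0,0]}]}}

```text
time: 23.35
tool_pos: [549.3, 67.3, 199.1]
tcp_rot: [-1.291, 1.071, -1.072]
ft_force: [-0.2, -0.1, 0.1]
opening: 0.501
```

```bash
python3 fin.py 8 82; python3 -c "
from h import *
go([534,147,73.5],10.7)
cv2.imwrite('pics/c8.png',cv2.resize(cv2.imread('pics/scene8.png')[140:300,240:480],None,fx=2.7,fy=2.7))"
```

```text
scene pink along [-30.1  28.1] across [-20.9  25.7] ztop 92.9 544
  brass -65 -35 across 1.3 z 84.5 max a -35.3
  brass 35 50 across 1.0 z 84.3 max a 49.6
  brass 50 82 across 1.3 z 85.3 max a 75.9
top pink along [-30.   27.8] across [-27.2  19.9] ztop 93.3 395
  brass -65 -35 across -3.0 z 85.5 max a -36.0
  brass 35 50 across -3.4 z 84.8 max a 48.9
  brass 50 82 across -2.6 z 85.1 max a 75.7
wrist pink along [-31.8 -17.4] across [-26.9  23.4] ztop 89.8 1585
  brass -65 -35 across -0.5 z 82.8 max a -35.0
t 23.5 pos [548.7  69.1 198.2] phi 10.77 open 0.503 F [ 0.2  0.7 -0.2]
travel [-0.0792  0.1247  0.0002] rot [ 0.03  0.07 -0.04]
```

View pics/c8.png

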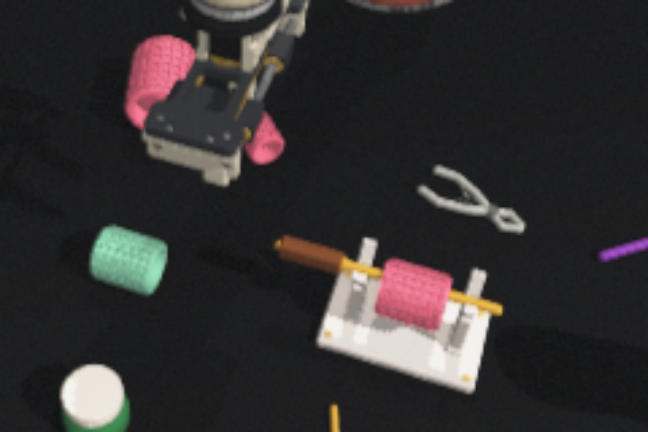

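The bar lies in both forks with the roller hanging between them (crop (414,293)). The gripper is clear and nothing is moving, so I'll hand it in.

```bash
python3 -c "
from station import manip
print(manip.sign_off())"
```

```text
the job is handed in; nothing more can be done
None
```

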